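Let the bar blanks down the chute into the tray

TASK

Three steel bar blanks wait behind the gate of the gravity chute on the smithy bench. Slide the open sheet-metal tray along the bench, without lifting it, until it sits under the chute's lip, square against the foot plate; then press down the pad at the upper end of the rocking lever so that its other end lifts the gate, keep it down until all three blanks have rolled out into the tray, and let the lever come back up so the gate is shut. Do not touch the blanks or the gate yourself, pick nothing up, and leave the other things on the bench where they are.

Things in the scene. Friction and masses are not known exactly. Their poses are not given: they have to be found in the camera images.
- chute: Grey sheet-steel gravity chute fixed on four short legs: 260 mm long, 95 mm wide, 32 mm side cheeks, sloping 10 deg. Origin on the bench midway between the front legs, in the front face of the foot plate; x points level up the chute (uphill), -x is the way blanks roll out, y across, z up. x points to the robot's left (+y), within 15 deg. The lever lies over its centre line.
- foot_stop (a point): Centre of the front face of the chute's foot plate, 16 mm above the bench: an upright plate across the front legs, 132 mm wide, 32 mm high, facing -x of the chute. It is the stop for the tray.
- lip (a point): Middle of the chute's lower edge, where the blanks drop off: top of the floor, 65 mm above the bench (underside 61 mm), 45 mm out from the foot plate towards -x of the chute. Chute floor's upper end: 215 mm uphill of the foot plate, 111 mm high.
- pivot (a point): Middle of the rocking lever's level pivot pin, 85 mm uphill of the foot plate, 152 mm above the bench, between bearing cheeks that reach 175 mm high. The gate hangs 85 mm from it downhill, the press pad is 167 mm from it uphill, past the chute's upper end.
- rocker (a joint): Angle (rad) of the steel rocking lever: 0 = at rest, gate shut; grows as the pad is pressed, to the stop at 0.30 (pad about 51 mm lower, gate edge about 28 mm higher). A blank passes under the gate from about 0.18; 0.24 or more is clear passage. A spring brings it back to 0 when let go. Pressing at the pad takes about 2 N at first, about 4 N at the stop.
- pad_top (a point): Centre of the top face of the lever's press pad, a flat steel plate 50 x 50 x 8 mm, level and 178 mm above the bench at rest. Pressed, it swings about the pivot, which is 167 mm away downhill and 26 mm lower: at 0.28 rad it is 47 mm lower and has shifted less than 2 mm along the chute.
- gate_edge (a point): Middle of the lower edge of the gate: a steel plate 72 mm wide, 72 mm high, 4 mm thick, fixed under the lower end of the lever and hanging across the chute in front of the blanks. At rest the edge is 5 mm above the chute floor, 78 mm above the bench, in line with the foot plate; it rises as the pad is pressed. The gate plate itself is not to be touched.
- tray: Open sheet-metal tray, loose, 0.5 to 1 kg, on the bench before the chute's lip: 136 mm along its x, 156 mm along its y, 42 mm high, walls 4 mm. Origin at the centre of its underside; x roughly along the chute's x (within 0.12 rad). It starts 50 to 110 mm short of the foot plate. Home, its near wall is against the plate and its origin 68 mm from it; pushing squares it up. Lip clears rim by 19 mm.
- blank_1: Steel round-bar blank, 22 mm diameter, 80 mm long, 0.18 to 0.33 kg, number 1 from the gate; lies across the chute behind the gate. Origin at its centre, y along its axis. It rolls by itself when the gate is lifted, and turns about its axis as it does.
- blank_2: Steel round-bar blank, 22 mm diameter, 80 mm long, 0.18 to 0.33 kg, number 2 from the gate; lies across the chute behind the gate. Origin at its centre, y along its axis. It rolls by itself when the gate is lifted, and turns about its axis as it does.
- blank_3: Steel round-bar blank, 22 mm diameter, 80 mm long, 0.18 to 0.33 kg, number 3 from the gate; lies across the chute behind the gate. Origin at its centre, y along its axis. It rolls by itself when the gate is lifted, and turns about its axis as it does.
- offcut: Bystander: short bar offcut standing on end near the tray on the robot's side, 22 mm diameter, 55 mm high; origin at its underside.
- oiler: Bystander: copper oil can with a thin spout, 52 mm diameter, 110 mm high, beside the chute on the robot's side; origin at its underside.
- tin: Bystander: round steel tin, 62 mm diameter, 75 mm high, beside the chute's upper end on the side away from the robot; origin at its underside.
- file: Bystander: flat file with a wooden handle, 255 mm long, lying beyond the tray on the side away from the robot, roughly along the chute's x; origin near its middle, on the bench.
- hammer: Bystander: hammer with a wooden handle lying at the robot's right, beyond the tray.
- brush: Bystander: bench brush lying nearer, at the robot's right.
- tongs: Bystander: blacksmith's tongs, 345 mm long, 12 mm thick, lying at the robot's left; origin at the rivet, on the bench.
There are look-alikes about, which are no part of the job. Of the things that look like the tray, the middle-sized one is meant.

How it is judged (in metres and radians):
On the way, in this order (a step that is already met when the one before it is completed fails the run):
1. the tray has been slid home under the lip while the gate is still shut (x of tray in the frame of chute between -0.09 and -0.06 m and y of tray in the frame of chute between -0.035 and 0.035 m and angle between the x axis of tray and the x axis of chute, either way round below 0.17 rad and value of joint rocker below 0.08 rad), for 0.2 s.
2. the lever's pad is pressed down and the gate lifted clear of the blanks (value of joint rocker above 0.2 rad), for 0.2 s.
At the end, for the whole second after the job is handed in: All three blanks lie at rest inside the tray; the tray stands flat on the bench under the lip (within 22 mm of the foot plate, 35 mm of the chute's centre line and 0.17 rad of square); the lever is back at rest (under 0.05 rad) with the gate shut (x of blank_1 in the frame of tray between -0.066 and 0.066 m and y of blank_1 in the frame of tray between -0.076 and 0.076 m and z of blank_1 in the frame of tray between 0 and 0.045 m and linear speed of each of blank_1, blank_2, blank_3 below 0.03 m/s and x of blank_2 in the frame of tray between -0.066 and 0.066 m and y of blank_2 in the frame of tray between -0.076 and 0.076 m and z of blank_2 in the frame of tray between 0 and 0.045 m and x of blank_3 in the frame of tray between -0.066 and 0.066 m and y of blank_3 in the frame of tray between -0.076 and 0.076 m and z of blank_3 in the frame of tray between 0 and 0.045 m and x of tray in the frame of chute between -0.09 and -0.06 m and y of tray in the frame of chute between -0.035 and 0.035 m and angle between the x axis of tray and the x axis of chute, either way round below 0.17 rad and value of joint rocker below 0.05 rad and angle between tray's own z axis and vertical below 0.05 rad and height (world z) of tray below 0.006 m and linear speed of tray below 0.02 m/s); the robot touches nothing.
It fails at once if the tray is lifted or tipped (height (world z) of tray above 0.012 m or angle between tray's own z axis and vertical above 0.15 rad).
It fails at once if the robot touches a blank (contact force between any of the fingers, the arm and blank_1 above 0.5 N or contact force between any of the fingers, the arm and blank_2 above 0.5 N or contact force between any of the fingers, the arm and blank_3 above 0.5 N).
It fails at once if the robot touches the gate plate (contact force between any of the fingers, the arm and rocker_c4 above 0.5 N).
It fails at once if a bystander is moved by more than 20 mm (distance of any of offcut, oiler, tin, file, hammer, brush, tongs from where it was at the start of the episode above 0.02 m).
It also fails if it takes over 45 s, if anything falls off the work surface, if the arm or the gripper's body presses on something with over 40 N, if the wrist force passes 120 N, or if a joint passes its speed limit or range.

ROBOT

A 6-joint arm with a two-finger parallel gripper is mounted at the origin on the work surface. World frame = base frame: x ahead of the robot, y to its left, z up, the work surface at z = 0. Lengths are in mm, angles in degrees, forces in N, time in s.
With the tool pointing down it reaches from about 300 to 950 mm from the base axis. Payload 3.1 kg.
Tool frame: the origin (TCP) lies midway between the tips of the shut fingers; the grasp point (between the pads) lies 19 mm behind it; y points along the fingers, z is the direction in which the jaws open and shut, and the axes are right-handed (so a half turn about y gives the same grasp; the last joint's range is limited). The gripper opens to 85 mm and grips with 20 to 120 N. Pads are 22 mm wide; open, the fingers measure 114 mm over their backs; the gripper's body (76 mm by 85 mm) begins 54 mm behind the grasp point. The pads swing forward as they close: fully open they stand 13 mm farther back than shut.
Start: joints at [-74.697, 17.653, 93.61, -0, 68.738, -3.994], TCP at [206.516, -589.901, 231.272] pointing down, gripper open.
Joint ranges: [-175.34, 175.34], [-45.06, 112.39], [2.9, 150.54], [-68.45, 248.45], [3.09, 151.38], [-168.51, 168.51]. Speed limits (degrees/s): [159.86, 159.86, 180, 180, 180, 180].

INTERFACE

Orientations are given as [roll, pitch, yaw] about the fixed x, y, z axes, in that order (R = Rz(yaw) Ry(pitch) Rx(roll)).
In Python, from plant import arm gives the robot as it stands. The module is installed in compiled form; this text tells all that it offers.
- The arm moves only by the shell command python3 -m pendant 'ROWS' [FORCE]. ROWS is JSON, a list of rows, each a list of 5 numbers: the closure, from 0 (fully open) to 1 (shut), then the shift along the tool's x, y, z in units of 50 mm (1.0 is 50 mm), then the turn about the tool's y in units of 8 degrees (1.0 is 8 degrees). A call has 1 to 5 rows; each row is the pose to reach, as a shift and turn from the pose measured when the call began, along the tool's axes at that moment; what a row does not reach only later rows make up. A row lasts 1/10 s, in which the tool goes at most 50 mm and 8.59 degrees, less where a joint would pass 70% of its speed; a pose out of reach is approached as far as the arm can. A call with a gripper value outside its range is refused whole. The fingers move at their own pace and stop on an object; FORCE is the grip in N (left out, the last holds). Time passes only in rows, so rows that repeat a pose let the fingers close. It gives the time, the measured TCP pose, the force and the opening at its end, in the units of the state.
- arm.read_state(): the state, without advancing time (a new reading comes with each control period).
- arm.capture(name): name is "side" or "top"; returns a dict with "image" (384x512x3 uint8, blue, green, red), "intrinsics" (3x3 intrinsics, pixels), "extrinsics" (4x4, takes a point from world to camera coordinates). Camera axes: x right, y down, z forward; pixel columns grow to the right and rows downward; lengths in mm; the calibration is good to about 2 mm. A picture is of the moment at which its call begins. There is no depth.
- arm.hand_in(): hands the job in, once; it reports no verdict.
The state is a dict: "time_s": time; "joint_pos": joint angles; "joint_velocities": joint speeds; "joint_efforts": joint torques, N m; "position": TCP position; "orientation": TCP orientation; "wrist_force": force on the tool from outside, world axes, zero at the start; "moment": the same for the moment, N m; "finger_gap": finger opening in mm.
Only numpy, scipy, OpenCV 4.12 (cv2) and the standard library are available. Lean on these libraries where they do the work, as an engineer would, in place of code of your own. Each camera call takes 0.05 s, during which the arm holds its last target.

## Working session

There is one attempt and no reset: what is moved stays moved. The work goes in short steps, Python scripts to look and compute and a shell command to move; the robot and the scene stay as the last step left them, time stands still between calls to the robot, and variables do not carry over. Pictures are saved under pics/ and viewed, and the job is handed in when it is done.

```bash
mkdir -p pics; ls; python3 - <<'E'
from plant import arm
import cv2,pickle,numpy as np
s=arm.read_state();print({k:np.round(v,2).tolist() for k,v in s.items()})
for n in("side","top"):
    c=arm.capture(n);cv2.imwrite(f"pics/{n}0.png",cv2.resize(c["image"],None,fx=1.5,fy=1.5,interpolation=cv2.INTER_CUBIC));pickle.dump(c,open(n+"0.pkl","wb"))
    print(c["intrinsics"],c["extrinsics"])
E
```

```text
pics
{'time_s': 0.0, 'joint_pos': [-74.7, 17.7, 93.69, 0.0, 68.74, -3.99], 'joint_velocities': [0.07, -0.0, -0.01, -0.11, -0.03, 0.01], 'joint_efforts': [-0.0, -41.53, -27.67, -0.0, 0.01, -0.0], 'position': [206.31, -589.1, 230.05], 'orientation': [-90.13, 0.01, -160.7], 'wrist_force': [-0.03, 0.07, 1.08], 'moment': [0.02, 0.01, -0.07], 'finger_gap': 85.28}
[[497.51289726   0.         251.5566769 ]
 [  0.         497.51289726 192.30233353]
 [  0.           0.           1.        ]] [[-9.99647949e-01 -2.60546675e-02 -5.01320793e-03  5.18326098e+02]
 [-8.73506934e-03  5.01588825e-01 -8.65062049e-01  1.15721832e+02]
 [ 2.50534732e-02 -8.64713713e-01 -5.01639830e-01  1.51304207e+03]
 [ 0.00000000e+00  0.00000000e+00  0.00000000e+00  1.00000000e+00]]
[[472.42618507   0.         250.85443338]
 [  0.         472.42618507 188.21996338]
 [  0.           0.           1.        ]] [[ 9.34569132e-04 -9.99961269e-01 -8.75142023e-03  3.44474396e+01]
 [-9.89819323e-01  3.20540570e-04 -1.42329212e-01  5.37044128e+02]
 [ 1.42326504e-01  8.79534133e-03 -9.89780687e-01  1.57285986e+03]
 [ 0.00000000e+00  0.00000000e+00  0.00000000e+00  1.00000000e+00]]
```

View pics/top0.png

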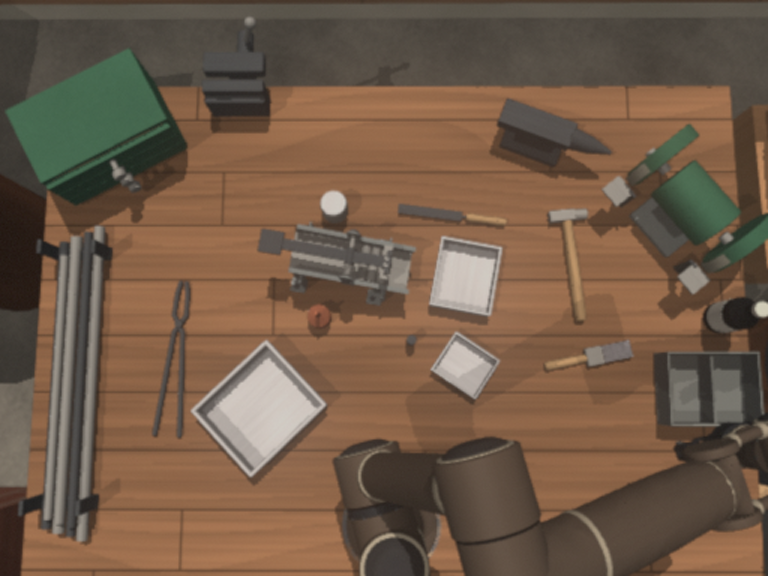

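View pics/side0.png

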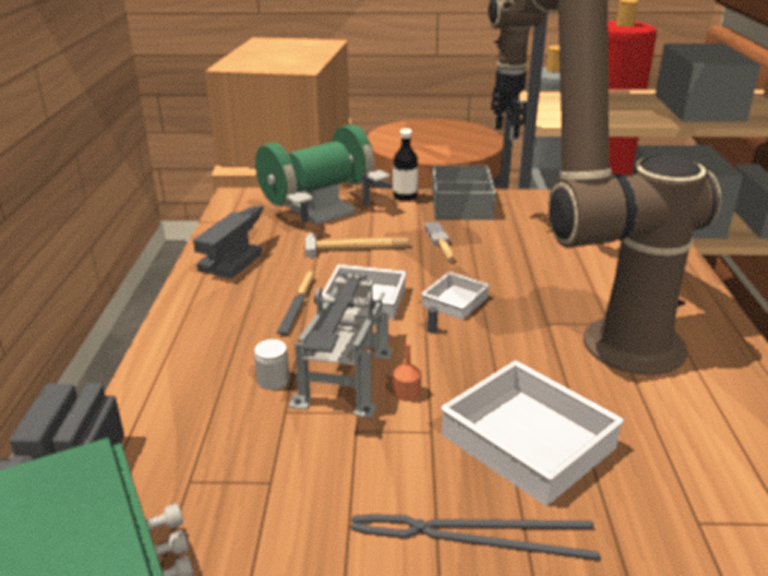

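Three things look like the tray, in the enlarged top view: a large one at (259,408), a small one at (465,366), and a middle-sized one at (466,276) in front of the chute lip at (410,272). The middle-sized one fits the description, both in size and in being placed before the lip. I'll confirm it in a crop and measure it.

```bash
cat > h.py <<'E'
import numpy as np,cv2,pickle
from plant import arm
def ray(c,uv):
    K,E=c["intrinsics"],c["extrinsics"];R,t=E[:3,:3],E[:3,3]
    d=R.T@np.linalg.inv(K)@np.array([uv[0],uv[1],1.]);return -R.T@t,d
def onz(c,uv,z):
    o,d=ray(c,uv);return (o+d*(z-o[2])/d[2])[:3]
def proj(c,p):
    q=c["intrinsics"]@(c["extrinsics"]@np.append(p,1))[:3];return q[:2]/q[2]
E
python3 - <<'E'
from h import *
c=pickle.load(open("top0.pkl","rb"));im=c["image"]
x0,y0,w,h=165,125,185,145
cv2.imwrite("pics/crop.png",cv2.resize(im[y0:y0+h,x0:x0+w],None,fx=4,fy=4,interpolation=cv2.INTER_CUBIC))
c=pickle.load(open("side0.pkl","rb"));im=c["image"]
cv2.imwrite("pics/crops.png",cv2.resize(im[160:290,160:340],None,fx=4,fy=4,interpolation=cv2.INTER_CUBIC))
E
```

```text
(no output)
```

View pics/crop.png

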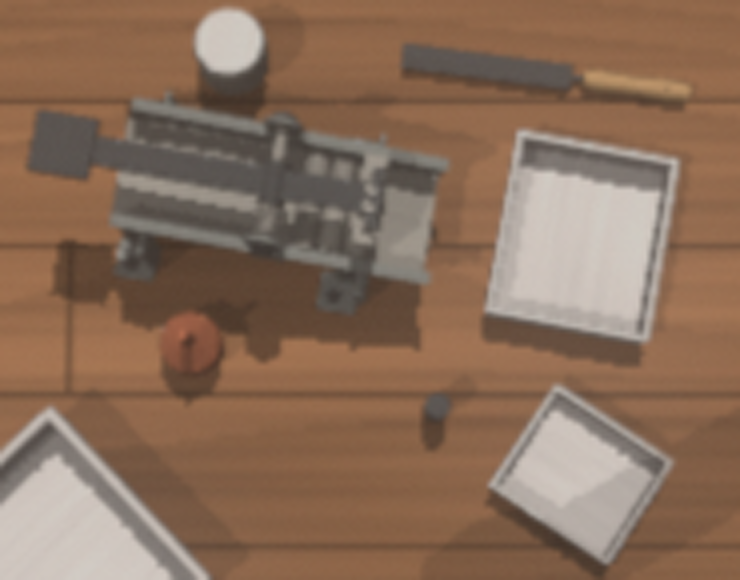

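View pics/crops.png

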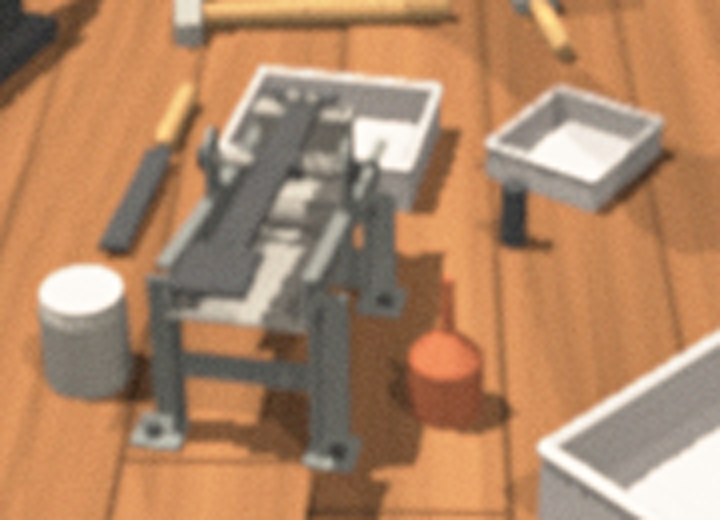

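```bash
python3 - <<'E'
from h import *
c=pickle.load(open("top0.pkl","rb"))
px=lambda p:((np.array(p)+.5)/4-.5)+[165,125]
def P(l,z): return np.array([onz(c,px(p),z)[:2] for p in l])
t=P([(519,130),(680,158),(648,341),(486,314)],42);print("tray",t.round(1),t.mean(0),[np.linalg.norm(t[i]-t[i-1]).round(1) for i in range(4)])
e=[t[0]-t[1],t[3]-t[2]];print("tray x angle",[np.degrees(np.arctan2(v[1],v[0])).round(1) for v in e], [np.degrees(np.arctan2(v[1],v[0])).round(1) for v in (t[0]-t[3],t[1]-t[2])])
p=P([(37,110),(100,117),(93,181),(27,173)],178);print("pad",p.round(1),p.mean(0))
l=P([(448,163),(428,282)],97);print("lip cheek",l.round(1),l.mean(0),np.linalg.norm(l[0]-l[1]))
u=P([(133,98),(112,220)],143);print("upper cheek",u.round(1),u.mean(0))
v=p.mean(0)-l.mean(0);print("axis",np.degrees(np.arctan2(v[1],v[0])),np.linalg.norm(v)," expect 297")
v/=np.linalg.norm(v);O=p.mean(0)-252*v;O2=l.mean(0)+45*v;print("origin",O,O2)
for n,q,z in(("offcut",(438,405),55),("oiler",(190,343),60),("tin",(230,42),75),("file",(410,75),4),("fileh",(690,98),15),("smalltray",(489,487),30),("smalltray",(558,385),30)):print(n,P([q],z).round(1))
E
```

```text
tray [[ 644.3 -114.7]
 [ 619.8 -252.1]
 [ 462.6 -221.3]
 [ 485.5  -84.9]] [ 553.05683605 -168.27669035] [np.float64(161.6), np.float64(139.6), np.float64(160.2), np.float64(138.4)]
tray x angle [np.float64(79.9), np.float64(80.5)] [np.float64(-10.6), np.float64(-11.1)]
pad [[632.  276.1]
 [626.3 226.3]
 [575.1 230.8]
 [581.5 282.8]] [603.74835084 254.00254806]
lip cheek [[604.9 -51.1]
 [505.7 -34. ]] [555.34020463 -42.54202044] 100.6514615614521
upper cheek [[649.6 204.9]
 [549.9 220. ]] [599.73823922 212.45838295]
axis 80.7287708359879 300.4696818726406  expect 297
origin [563.14907051   5.29448941] [562.59007611   1.87013289]
offcut [[407.7 -43.3]]
oiler [[459.1 163.9]]
tin [[713.7 131.8]]
file [[702.  -22.4]]
fileh [[ 678.5 -266.8]]
smalltray [[340.4 -86.8]]
smalltray [[ 426.3 -146.1]]
```

```bash
cat >> h.py <<'E'
from scipy.spatial.transform import Rotation as Ro
TH=80.8; V=np.array([np.cos(np.radians(TH)),np.sin(np.radians(TH)),0]);N=np.array([-V[1],V[0],0]);O=np.array([563,3.5,0])
def W(x,y,z): return O+x*V+y*N+[0,0,z]
def go(tgt,yaw=None):
    s=arm.read_state();R=Ro.from_euler("xyz",s["orientation"],degrees=True).as_matrix()
    p=np.array(s["position"]);d=R.T@(np.array(tgt)-p)/50
    print("t",round(s["time_s"],2),"pos",p.round(1),"rpy",np.round(s["orientation"],1),"F",np.round(s["wrist_force"],1),"gap",round(s["finger_gap"],1),"chute",np.round([(p-O)@V,(p-O)@N],1))
    print("units",d.round(3),"turn",None if yaw is None else round(-((yaw-s["orientation"][2]+180)%360-180)/8,2),"dist mm",np.linalg.norm(d)*50)
E
python3 -c "
from h import *
print(W(-284,-17,0));go(W(-284,-17,150),-99.2)"
```

```text
[ 534.3750592  -279.56467947    0.        ]
t 0.1 pos [ 206.3 -589.2  230.1] rpy [ -90.1    0.  -160.7] F [-0.2  0.7  0.4] gap 85.2 chute [-642.1  257.3]
units [-8.239  1.612 -3.672] turn -7.69 dist mm 458.13768517332693
```

```bash
python3 -m pendant '[[0.3,-0.85,0.1,-0.38,-0.8],[0.3,-1.7,0.2,-0.76,-1.7],[0.3,-2.55,0.3,-1.14,-2.6],[0.3,-3.4,0.4,-1.52,-3.5],[0.3,-4.1,0.5,-1.8,-4.3]]'; python3 -c "
from h import *
go(W(-284,-17,150),-99.2)"
```

```text
time_s: 0.6
position: [371.2, -434.1, 204.6]
orientation: [-90.2, 0.1, -126.0]
wrist_force: [-0.8, 0.5, -0.7]
finger_gap: 59.4
t 0.6 pos [ 371.2 -434.1  204.6] rpy [-9.02e+01  1.00e-01 -1.26e+02] F [-0.8  0.5 -0.7] gap 59.4 chute [-462.6  119.4]
units [-4.416  1.1    0.828] turn -3.35 dist mm 231.2825223369066
```

```bash
python3 -m pendant '[[0.3,-0.85,0.2,0.16,-0.8],[0.3,-1.7,0.4,0.32,-1.7],[0.3,-2.55,0.6,0.48,-2.6],[0.3,-3.4,0.8,0.64,-3.35],[0.3,-4.3,1.1,0.83,-3.35]]'; python3 -c "
from h import *
go(W(-284,-17,4),-99.2)"
```

```text
time_s: 1.1
position: [532.2, -283.2, 149.9]
orientation: [-90.0, 0.2, -99.1]
wrist_force: [0.4, -0.6, 0.2]
finger_gap: 59.7
t 1.1 pos [ 532.2 -283.2  149.9] rpy [-90.    0.2 -99.1] F [ 0.4 -0.6  0.2] gap 59.7 chute [-287.9  -15.4]
units [-0.071  2.918  0.034] turn 0.01 dist mm 145.94947906230843
```

```bash
python3 -m pendant '[[0.3,0,0.9,0,0],[0.3,0,1.8,0,0],[0.3,0,2.5,0,0],[0.3,0,2.8,0.03,0],[0.3,0,2.8,0.03,0]]'; python3 - <<'E'
from h import *
go(W(-238-30,-17,4),-99.2)
for n in("top","side"):
    c=arm.capture(n);pickle.dump(c,open(n+"1.pkl","wb"))
    i=c["image"];i=i[110:260,200:350] if n=="top" else i[120:240,190:340]
    cv2.imwrite(f"pics/{n}1.png",cv2.resize(i,None,fx=4,fy=4,interpolation=cv2.INTER_CUBIC))
E
```

```text
time_s: 1.6
position: [531.5, -281.7, 7.0]
orientation: [-90.4, 0.3, -99.1]
wrist_force: [0.1, -0.2, 0.6]
finger_gap: 59.7
t 1.6 pos [ 531.5 -281.7    7. ] rpy [-90.4   0.3 -99.1] F [ 0.1 -0.2  0.6] gap 59.7 chute [-286.6  -14.5]
units [-0.371  0.062  0.051] turn 0.01 dist mm 18.983229985751183
```

View pics/top1.png

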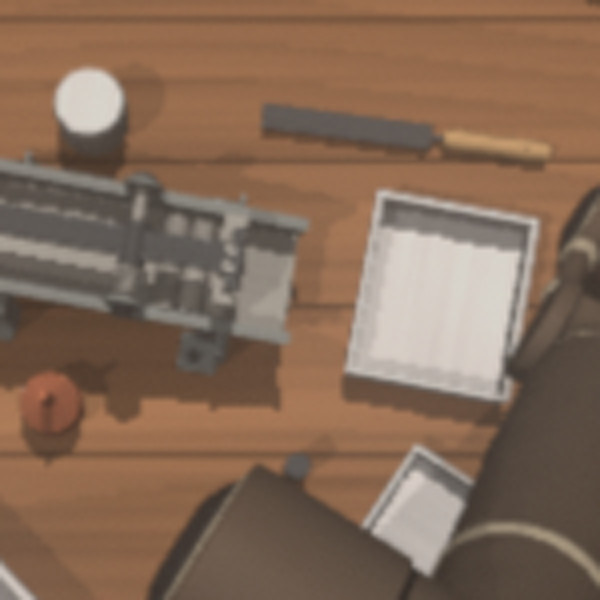

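View pics/side1.png

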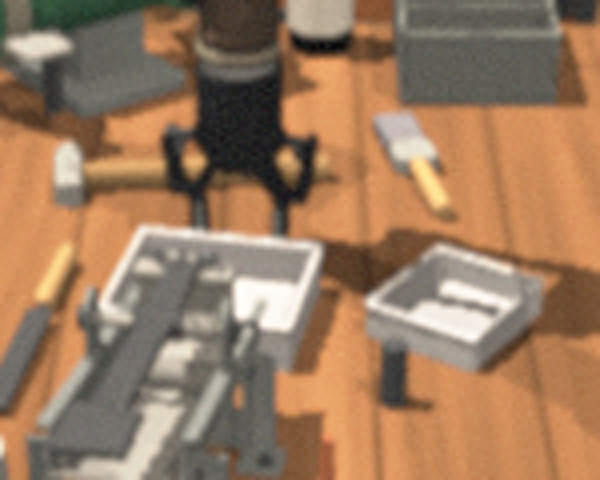

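The middle-sized tray is confirmed. The gripper is centred behind it and clear of everything else, so I'll push slowly with a slight drift toward the centre line.

```bash
python3 -m pendant '[[0.3,-0.2,0.04,0,0],[0.3,-0.4,0.06,0,0],[0.3,-0.6,0.06,0,0],[0.3,-0.75,0.06,0,0],[0.3,-0.9,0.06,-0.03,0]]';python3 -m pendant '[[0.3,-0.2,0,-0.03,0],[0.3,-0.4,0,-0.07,0],[0.3,-0.6,0,-0.1,0],[0.3,-0.8,0,-0.13,0],[0.3,-1,0,-0.17,0]]'; python3 - <<'E'
from h import *
go(W(-147,0,6),-99.2)
c=arm.capture("top");i=c["image"][110:260,200:350]
cv2.imwrite("pics/top2.png",cv2.resize(i,None,fx=4,fy=4,interpolation=cv2.INTER_CUBIC))
E
```

```text
time_s: 2.2
position: [541.6, -239.5, 8.9]
orientation: [-89.8, -0.0, -99.1]
wrist_force: [2.0, -4.1, 1.2]
finger_gap: 59.8
time_s: 2.7
position: [541.4, -188.2, 9.2]
orientation: [-89.7, -0.0, -99.1]
wrist_force: [-0.1, -4.9, 1.0]
finger_gap: 60.2
t 2.7 pos [ 541.4 -188.2    9.2] rpy [-89.7  -0.  -99.1] F [-0.1 -4.9  1. ] gap 60.2 chute [-192.7   -9.4]
units [-0.915  0.062 -0.186] turn 0.02 dist mm 46.77755004310377
```

View pics/top2.png

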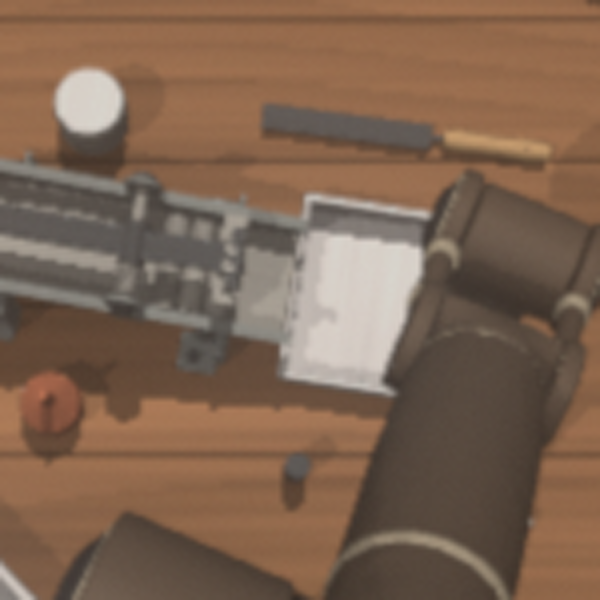

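The tray at crop (355,295) has moved squarely toward the lip and is still slightly beyond the centre line.

```bash
python3 -m pendant '[[0.3,-0.2,0.02,-0.05,0],[0.3,-0.4,0.04,-0.1,0],[0.3,-0.6,0.04,-0.14,0],[0.3,-0.7,0.04,-0.17,0],[0.3,-0.76,0.04,-0.19,0]]'; python3 -m pendant '[[0.3,-0.05,0,0,0],[0.3,-0.1,0,0,0],[0.3,-0.14,0,0,0]]'; python3 -c "
from h import *
go(W(-147,0,6),-99.2)"
```

```text
time_s: 3.25
position: [539.0, -147.7, 7.9]
orientation: [-89.6, 0.0, -99.0]
wrist_force: [1.0, -6.0, 3.0]
finger_gap: 59.8
time_s: 3.55
position: [539.8, -140.9, 7.9]
orientation: [-89.6, -0.0, -99.0]
wrist_force: [-1.5, -5.9, 1.7]
finger_gap: 60.2
t 3.55 pos [ 539.8 -140.9    7.9] rpy [-89.6  -0.  -99. ] F [-1.5 -5.9  1.7] gap 60.2 chute [-146.3   -0.2]
units [ 0.014  0.038 -0.004] turn 0.02 dist mm 2.0216928576326088
```

```bash
python3 -m pendant '[[0.3,-0.04,0,0,0],[0.3,-0.08,0,0,0],[0.3,-0.12,0,0,0]]'; python3 - <<'E'
from h import *
go(W(-147,0,6),-99.2)
for n in("top","side"):
    c=arm.capture(n);pickle.dump(c,open(n+"3.pkl","wb"))
    i=c["image"];i=i[110:260,200:350] if n=="top" else i[140:260,190:340]
    cv2.imwrite(f"pics/{n}3.png",cv2.resize(i,None,fx=4,fy=4,interpolation=cv2.INTER_CUBIC))
E
```

```text
time_s: 3.85
position: [539.6, -139.5, 8.0]
orientation: [-89.7, -0.4, -98.9]
wrist_force: [-6.8, -25.6, 2.7]
finger_gap: 59.7
t 3.85 pos [ 539.6 -139.5    8. ] rpy [-89.7  -0.4 -98.9] F [ -6.8 -25.6   2.7] gap 59.7 chute [-144.9    0.3]
units [0.042 0.04  0.005] turn 0.03 dist mm 2.8952857736741517
```

View pics/top3.png

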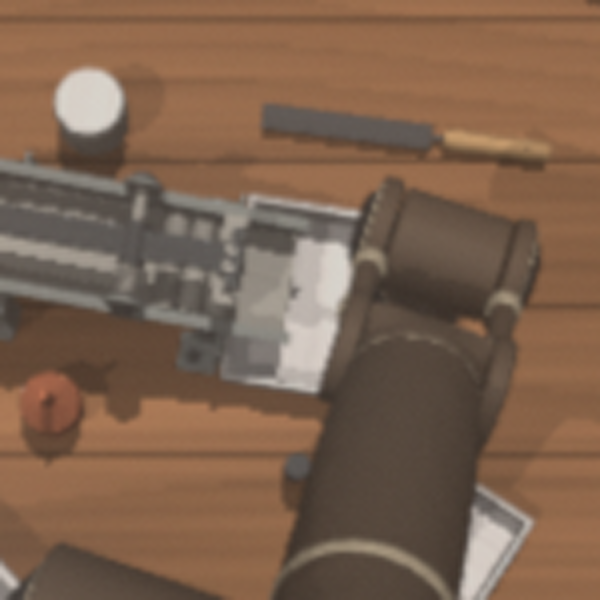

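View pics/side3.png

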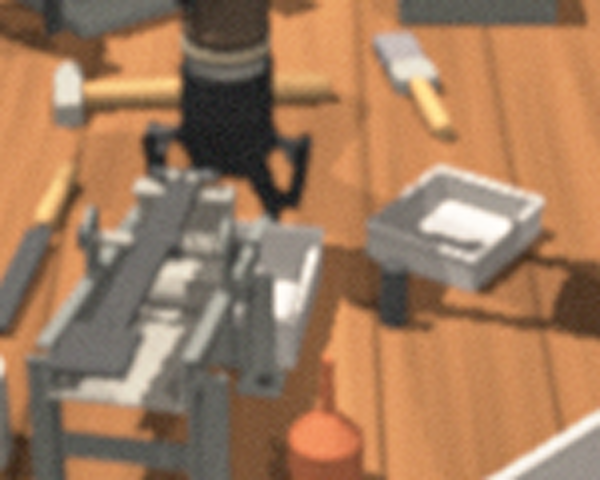

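The wrist force jumped from 6 to 26 N, so the tray is against the plate. The image shows the tray's near wall hidden under the lip (crop 265,295), square and centred. I'll back off, go up and measure it.

```bash
python3 -m pendant '[[0.3,0.3,0,0,0],[0.3,0.8,0,0,0],[0.3,1,-0.8,0,0],[1,1,-1.8,0,0],[1,1,-2.8,0,0]]'; python3 -m pendant '[[1,0,-1,0,0],[1,0,-2,0,0],[1,0,-3,0,0],[1,0,-3,0,0]]';  python3 - <<'E'
from h import *
go(W(252,0,300),-99.2)
c=arm.capture("top");pickle.dump(c,open("top4.pkl","wb"));i=c["image"][110:260,150:350]
cv2.imwrite("pics/top4.png",cv2.resize(i,None,fx=4,fy=4,interpolation=cv2.INTER_CUBIC))
E
```

```text
time_s: 4.45
position: [529.1, -186.2, 147.8]
orientation: [-90.0, -0.2, -99.1]
wrist_force: [0.6, -0.5, -0.5]
finger_gap: 31.3
time_s: 4.85
position: [533.3, -186.0, 306.4]
orientation: [-89.2, -0.3, -99.0]
wrist_force: [0.4, -0.0, -0.4]
finger_gap: -0.3
t 4.85 pos [ 533.3 -186.   306.4] rpy [-89.2  -0.3 -99. ] F [ 0.4 -0.  -0.4] gap -0.3 chute [-191.8   -1. ]
units [-8.876e+00  8.300e-02  8.000e-03] turn 0.02 dist mm 443.83339867362315
```

View pics/top4.png

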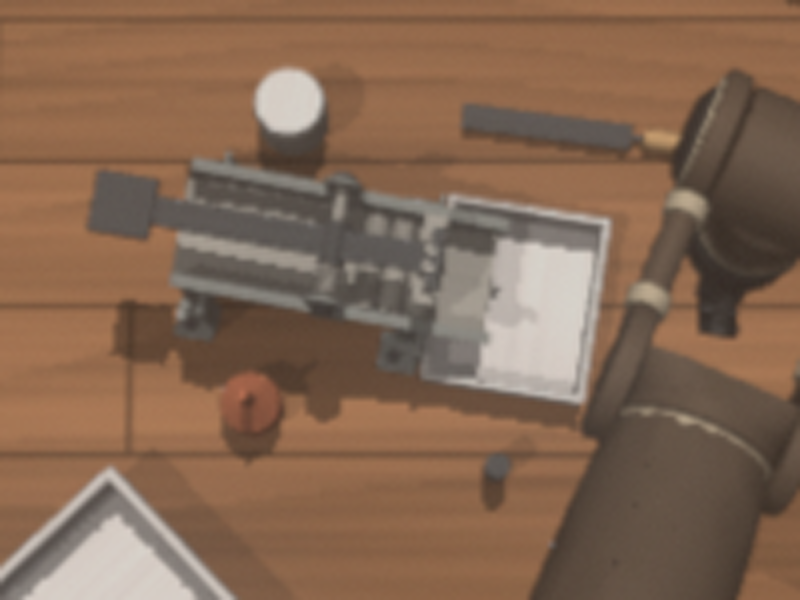

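```bash
python3 - <<'E'
from h import *
c=pickle.load(open("top4.pkl","rb"))
t=np.array([onz(c,((np.array(p)+.5)/4-.5)+[150,110],42) for p in [(448,196),(611,214),(584,404),(421,379)]])
m=t.mean(0)-O;print("tray in chute",m@V,m@N,[np.degrees(np.arctan2(v[1],v[0])) for v in (t[0]-t[1],t[3]-t[2])])
p=np.array([onz(c,((np.array(q)+.5)/4-.5)+[150,110],178) for q in [(97,169),(160,177),(152,240),(88,232)]]);print(p.mean(0))
E
```

```text
tray in chute -64.6052534545603 1.731535632996236 [np.float64(83.52375943655986), np.float64(81.23260085209445)]
[604.34793607 254.01610327 178.        ]
```

```bash
python3 -m pendant '[[1,-0.8,0,0,0],[1,-1.7,0,0,0],[1,-2.6,0,0,0],[1,-3.5,0,0,0],[1,-4.4,0,0,0]]';python3 -m pendant '[[1,-0.9,0,0,0],[1,-1.8,0,0,0],[1,-2.7,0,0,0],[1,-3.6,0,0,0],[1,-4.3,0,0,0]]';  python3 -c "
from h import *
go(W(254,0,185),-99.2)"
```

```text
time_s: 5.4
position: [563.7, 34.7, 298.4]
orientation: [-89.9, -0.2, -99.0]
wrist_force: [0.4, -0.2, 0.1]
finger_gap: 0.1
time_s: 5.9
position: [595.0, 250.1, 294.2]
orientation: [-90.3, -0.2, -98.9]
wrist_force: [0.3, -1.0, 0.0]
finger_gap: 0.0
t 5.9 pos [595.  250.1 294.2] rpy [-90.3  -0.2 -98.9] F [ 0.3 -1.   0. ] gap 0.0 chute [248.6   7.8]
units [-0.117  2.182  0.169] turn 0.04 dist mm 109.60811048005735
```

The tray sits home at about -65 to -68 mm, 2 mm off the centre line, and square. Next is the descent to just above the pad.

```bash
python3 -m pendant '[[1,-0.05,0.7,0.1,0],[1,-0.12,1.4,0.17,0],[1,-0.12,1.9,0.18,0],[1,-0.12,1.9,0.18,0]]'; python3 - <<'E'
from h import *
go(W(254,0,131),-99.2)
for n in("top","side"):
    c=arm.capture(n)
    i=c["image"];i=i[110:260,130:330] if n=="top" else i[130:280,170:320]
    cv2.imwrite(f"pics/{n}5.png",cv2.resize(i,None,fx=4,fy=4,interpolation=cv2.INTER_CUBIC))
E
```

```text
time_s: 6.3
position: [598.1, 253.4, 190.5]
orientation: [-91.2, -0.6, -98.9]
wrist_force: [-0.5, 0.5, -0.4]
finger_gap: -0.3
t 6.3 pos [598.1 253.4 190.5] rpy [-91.2  -0.6 -98.9] F [-0.5  0.5 -0.4] gap -0.3 chute [252.3   5.3]
units [-0.046  1.188  0.131] turn 0.04 dist mm 59.779705051323795
```

View pics/top5.png

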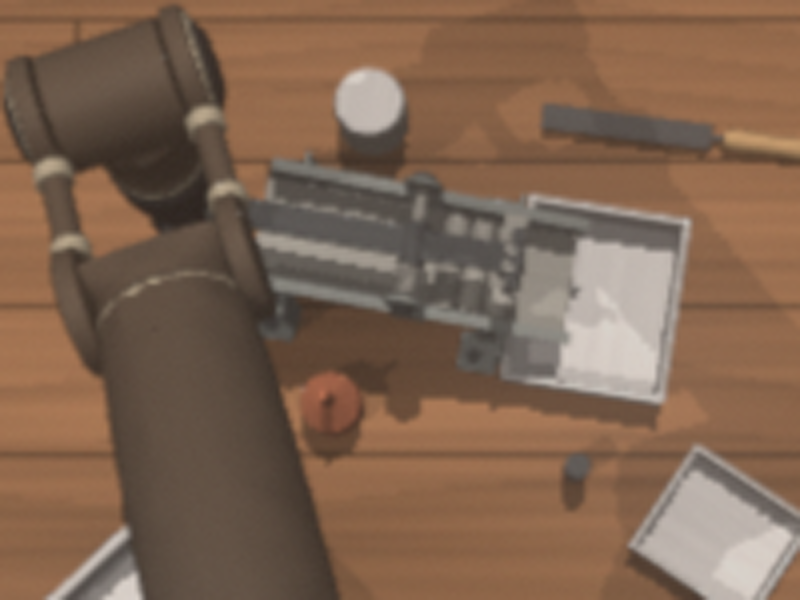

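View pics/side5.png

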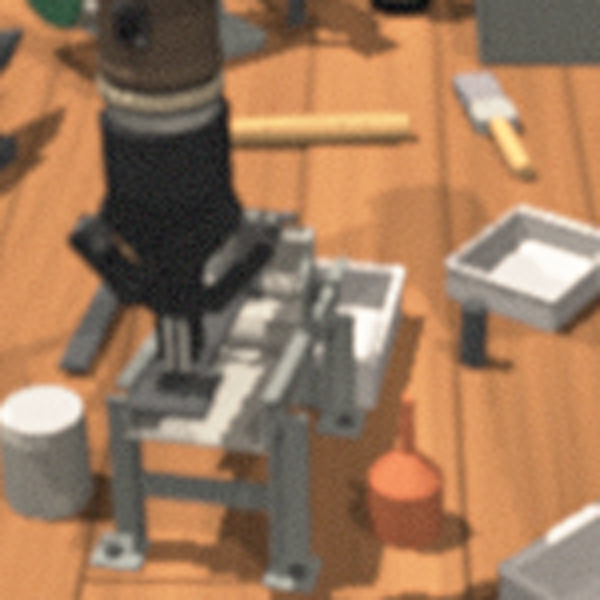

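The fingertips at side crop (185,375) are just above the pad centre, so I'll press.

```bash
python3 -m pendant '[[1,-0.03,0.3,0.08,0],[1,-0.03,0.55,0.1,0],[1,-0.03,0.8,0.1,0],[1,-0.03,1.02,0.1,0],[1,-0.03,1.14,0.1,0]]'; python3 - <<'E'
from h import *
go(W(254,0,131),-99.2)
E
```

```text
time_s: 6.9
position: [607.9, 255.1, 139.5]
orientation: [-90.5, -0.3, -98.9]
wrist_force: [3.3, 1.3, 4.0]
finger_gap: 0.1
t 6.9 pos [607.9 255.1 139.5] rpy [-90.5  -0.3 -98.9] F [3.3 1.3 4. ] gap 0.1 chute [255.6  -4.1]
units [ 0.03   0.17  -0.081] turn 0.04 dist mm 9.551412639052948
```

```bash
python3 -m pendant '[[1,0,0.1,-0.04,0],[1,0.02,0.18,-0.06,0],[1,0.02,0.18,-0.06,0],[1,0.02,0.18,-0.06,0],[1,0.02,0.18,-0.06,0]]'; python3 -m pendant '[[1,0,0,0,0],[1,0,0,0,0],[1,0,0,0,0],[1,0,0,0,0],[1,0,0,0,0]]';python3 - <<'E'
from h import *
go(W(254,0,131),-99.2)
for n in("top","side"):
    c=arm.capture(n)
    i=c["image"];i=i[110:260,130:330] if n=="top" else i[130:280,170:320]
    cv2.imwrite(f"pics/{n}6.png",cv2.resize(i,None,fx=4,fy=4,interpolation=cv2.INTER_CUBIC))
E
```

```text
time_s: 7.4
position: [605.0, 254.5, 131.0]
orientation: [-90.4, -0.3, -98.9]
wrist_force: [1.8, 1.3, 4.1]
finger_gap: 0.1
time_s: 7.9
position: [605.0, 254.5, 131.1]
orientation: [-90.4, -0.3, -98.9]
wrist_force: [3.0, 0.8, 4.1]
finger_gap: 0.2
t 7.9 pos [605.  254.5 131.1] rpy [-90.4  -0.3 -98.9] F [3.  0.8 4.1] gap 0.2 chute [254.5  -1.3]
units [ 0.009  0.002 -0.027] turn 0.04 dist mm 1.431587337577062
```

View pics/top6.png

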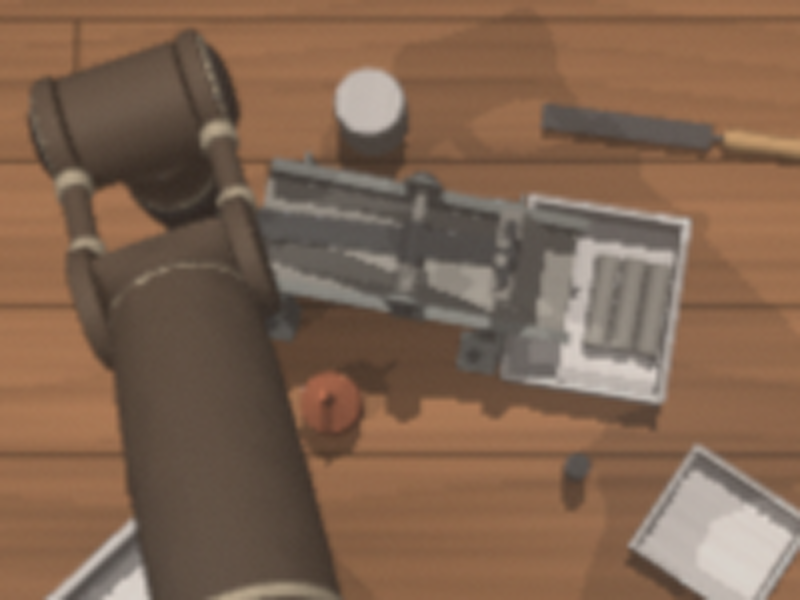

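View pics/side6.png

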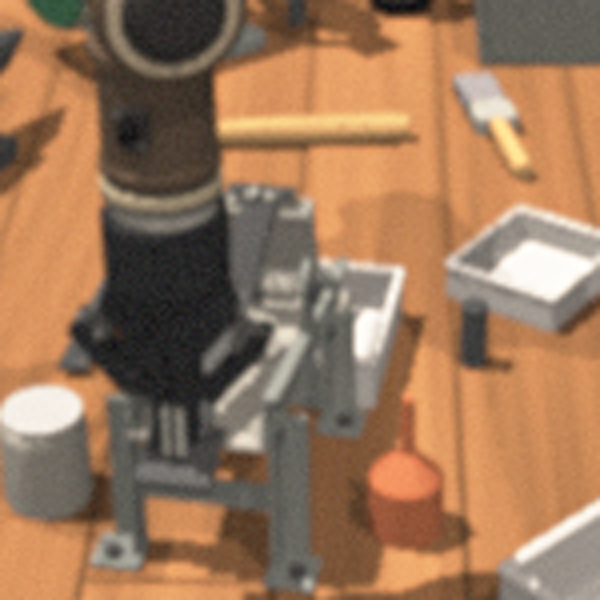

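All three blanks lie side by side in the tray at top crop (628,305), and the chute behind the gate is empty. I'll let the lever up gently and retract.

```bash
python3 -m pendant '[[1,0,-0.25,0,0],[1,0,-0.5,0,0],[1,0,-0.75,0,0],[1,0,-1,0,0],[1,0,-1.3,0,0]]'; python3 -m pendant '[[1,0,-0.7,0,0],[1,0,-1.5,0,0],[1,0,-2.3,0,0],[1,-0.8,-2.5,0,0],[1,-1.6,-2.5,0,0]]';python3 -m pendant '[[1,-0.7,0,0,0],[1,-1,0,0,0],[1,-1,0,0,0],[1,-1,0,0,0]]';python3 - <<'E'
from h import *
go(W(254,0,131),-99.2)
for n in("top","side"):
    c=arm.capture(n)
    i=c["image"];i=i[110:260,130:330] if n=="top" else i[130:280,170:320]
    cv2.imwrite(f"pics/{n}7.png",cv2.resize(i,None,fx=4,fy=4,interpolation=cv2.INTER_CUBIC))
    if n=="top":
        f=lambda p:onz(c,((np.array(p)+.5)/4-.5)+[130,110],42)
        t=np.array([f(p) for p in [(528,196),(691,217),(663,405),(501,379)]]);m=t.mean(0)-O;print("tray",m@V,m@N)
E
```

```text
time_s: 8.5
position: [604.7, 254.0, 196.2]
orientation: [-90.5, -0.4, -98.9]
wrist_force: [0.7, 0.6, -0.5]
finger_gap: 0.1
time_s: 9.0
position: [620.4, 333.9, 326.3]
orientation: [-90.2, -0.1, -99.0]
wrist_force: [0.8, -0.5, 0.6]
finger_gap: 0.0
time_s: 9.4
position: [627.9, 382.0, 325.4]
orientation: [-90.2, -0.3, -99.1]
wrist_force: [0.0, -0.3, -0.2]
finger_gap: -0.2
t 9.4 pos [627.9 382.  325.4] rpy [-90.2  -0.3 -99.1] F [ 0.  -0.3 -0.2] gap -0.2 chute [384.   -3.5]
units [ 2.582  3.901 -0.062] turn 0.02 dist mm 233.93586184743862
tray -64.52342750298442 2.6218240910610113
```

View pics/top7.png

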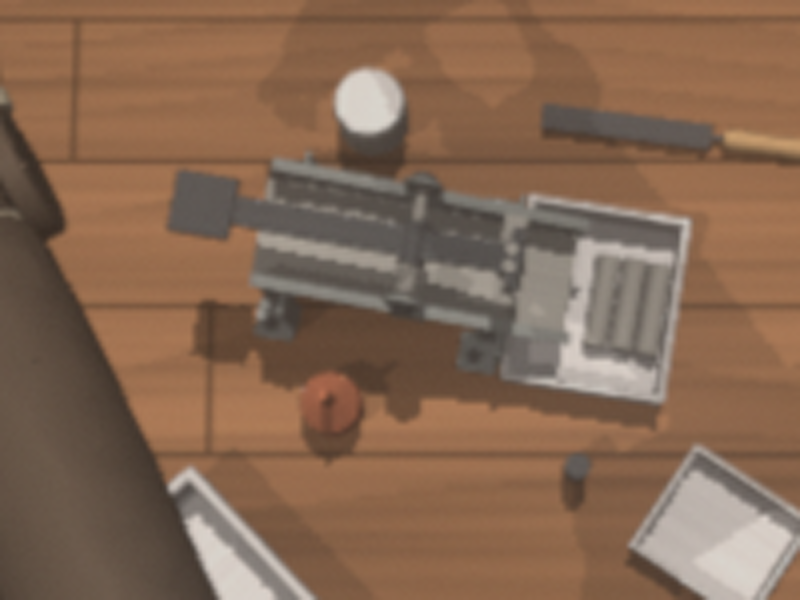

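View pics/side7.png

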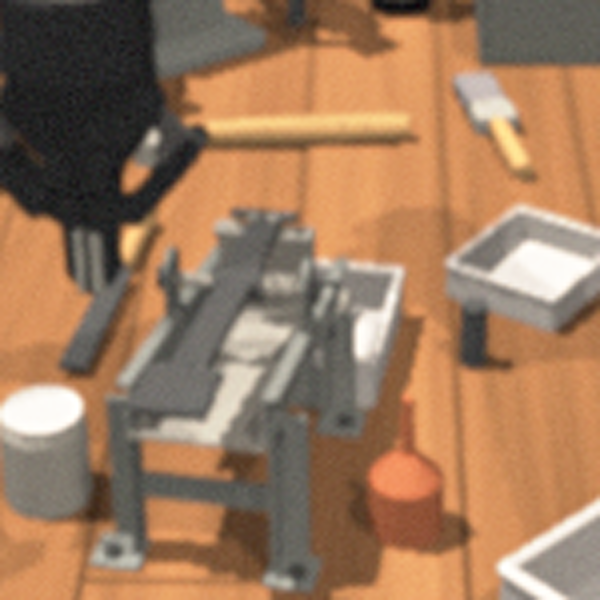

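The lever is back at rest with its pad at top crop (203,205), as it was at the start. The blanks are still at (628,305), the tray is home, the bystanders are unmoved, and the arm is clear with zero force.

```bash
python3 -c "
from plant import arm
print(arm.hand_in())"
```

```text
the job is handed in; nothing more can be done
None
```

I slid the middle-sized tray home under the lip, pressed the lever pad until all three blanks had rolled into the tray, let the lever back up and handed the job in at about 9.5 s. The hand-in gave no verdict.

- **Tray:** It was pushed with two fingers, without lifting, until the wrist force rose from 6 to 26 N against the foot plate.
- **Lever:** The pad went down to 131 mm above the bench (about 0.28 rad, 4 N) and was held there about 0.9 s.
- **Last pictures:** The three blanks lie still side by side in the tray. The lever is back at its starting height with the gate shut. The bystanders in view (offcut, oiler, tin, file, hammer, brush) look unmoved; the tongs were outside the last crops, and the arm never went near them. The arm is clear, with no force at the wrist.
- **Slight disagreement:** The images put the tray's centre about 64.5 mm from the foot plate and 2.6 mm off the centre line, but 68 mm is expected when it touches. I put the difference down to blurred rim corners. Both values lie within the allowed 60–90 mm.

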